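# Roll-test the pump rollers

## Task

Sort the spare pump rollers on the roll-test ramp: first pull the two-pin gate out of its sockets across the lane and park it in the tray on top of the pen roof. Then try the rollers from the rack on the high end of the lane: the ones that run true must roll down into the roofed pen, and the ones that rock and stay behind are warped and belong in the steel reject tray. Do not knock over the brown bottle beside the ramp.

Things in the scene. Friction and masses are not known exactly. Their poses are not given: they have to be found in the camera images.
- ramp: fixed roll-test ramp, 184 x 304 mm; origin at the centre of its underside on the bench, z up. A bare metal lane 116 mm wide (x) between low slippery rails runs along y, falling 3 degrees towards -y; its surface is 28 mm above the bench at y=0. Open above from the back stop at y=+147 mm (18 mm above the lane, rails 16 mm) to the pen mouth at y=-30 mm
- start_mark (a point): point on the lane surface, mid-width, near the high end (ramp x=0, y=+95 mm, 33 mm above the bench): where to set a roller down, its length along the ramp's x
- pen (a point): point on the lane in the middle of the roofed pen (ramp x=0, y=-92 mm, 23 mm above the bench). The pen runs from its mouth at ramp y=-30 mm (gap under the roof 37 mm) to the end wall at y=-149 mm, with solid cheeks and a clear roof: it is entered only by rolling in, and what is inside cannot be got out
- park (a point): centre of the parking tray on top of the pen roof (ramp x=0, y=-92 mm, 68 mm above the bench): level, clear plate 176 x 116 mm inside (x by y) with rims 6 mm high
- gate: loose grey two-pin plug across the lane: bar 154 (x) x 12 (y) x 20 mm high, a 23 mm pin under each end, and on top a flat grip tab 44 (x) x 18 (y) mm reaching 52 mm above the origin; 80 g. Origin at mid-length in the plane of the bar's underside, z up. It starts seated at ramp x=0, y=+40 mm, 50 mm above the bench, gripped by spring detents
- rack: fixed low rack, 112 (x) x 280 (y) mm, origin at the centre of its underside on the bench; four grooves along its x at y = -105, -35, 35, 105 mm, flat floors 28 mm wide, 3 mm above the bench, sloping up to blunt ridges 9 mm above it midway between them, end ledges 9 mm. Each roller starts in one groove, its length along the rack's x; a groove may be empty
- reject_tray: fixed steel reject tray, open box 126 (x) x 110 (y) mm, walls 4 mm thick and 18 mm high, floor about 4 mm; origin at the centre of its underside on the bench
- amber: loose brown bottle, 63 mm across, 125 mm high, a bystander standing beside the ramp's far left corner; origin under its centre
- roller_1: one of up to four rollers (None: absent or held), black plastic, round ends, 28 mm diameter, 96 mm long, 60 g; straight or warped (bowed about 8 mm). Origin at its middle, on the axis (within 5 mm of it if warped); x along its length. A straight one rolls by itself down the lane into the pen within 2 s; a warped one stays near where it was set. On bench and rack a rolling one soon stops
- roller_2: one of up to four rollers (None: absent or held), black plastic, round ends, 28 mm diameter, 96 mm long, 60 g; straight or warped (bowed about 8 mm). Origin at its middle, on the axis (within 5 mm of it if warped); x along its length. A straight one rolls by itself down the lane into the pen within 2 s; a warped one stays near where it was set. On bench and rack a rolling one soon stops
- roller_3: one of up to four rollers (None: absent or held), black plastic, round ends, 28 mm diameter, 96 mm long, 60 g; straight or warped (bowed about 8 mm). Origin at its middle, on the axis (within 5 mm of it if warped); x along its length. A straight one rolls by itself down the lane into the pen within 2 s; a warped one stays near where it was set. On bench and rack a rolling one soon stops
- roller_4: one of up to four rollers (None: absent or held), black plastic, round ends, 28 mm diameter, 96 mm long, 60 g; straight or warped (bowed about 8 mm). Origin at its middle, on the axis (within 5 mm of it if warped); x along its length. A straight one rolls by itself down the lane into the pen within 2 s; a warped one stays near where it was set. On bench and rack a rolling one soon stops
- gate_grip (a point): point in the middle of the gate's grip tab, 40 mm above the gate's origin. Pull straight up: the detents give way within 10 mm at roughly 4 to 12 N, and the pins are clear of the sockets after 25 mm. The gate can stand on its pins on a level surface (origin then 23 mm above it); between the pins the bar reaches 17 mm below the origin

How it is judged:
On the way:
1. the gate is out of its sockets and parked on the pen roof (x of gate in the frame of ramp between -0.05 and 0.05 m and y of gate in the frame of ramp between -0.15 and -0.034 m and z of gate in the frame of ramp between 0.06 and 0.12 m), for 0.2 s.
At the end, for the whole second after the job is handed in: The gate is on the parking tray (within 50 mm of its middle along x, inside the rims along y), every straight roller present lies in the roofed pen (middle at least 15 mm inside the mouth), every warped one inside the reject tray's walls (middle under 60 mm high), all at rest (all of step 1 and linear speed of gate below 0.02 m/s and x of roller_1 in the frame of ramp between -0.055 and 0.055 m and y of roller_1 in the frame of ramp between -0.15 and -0.045 m and z of roller_1 in the frame of ramp between 0.02 and 0.058 m and linear speed of each of roller_1, roller_2, roller_3, roller_4 below 0.03 m/s and x of roller_2 in the frame of reject_tray between -0.063 and 0.063 m and y of roller_2 in the frame of reject_tray between -0.055 and 0.055 m and z of roller_2 in the frame of reject_tray between 0 and 0.06 m and x of roller_3 in the frame of ramp between -0.055 and 0.055 m and y of roller_3 in the frame of ramp between -0.15 and -0.045 m and z of roller_3 in the frame of ramp between 0.02 and 0.058 m and x of roller_4 in the frame of reject_tray between -0.063 and 0.063 m and y of roller_4 in the frame of reject_tray between -0.055 and 0.055 m and z of roller_4 in the frame of reject_tray between 0 and 0.06 m); the robot touches nothing.
It fails at once if the brown bottle is knocked over (angle between amber's own z axis and vertical above 0.5 rad).
Of roller_1, roller_2, roller_3, roller_4 only 3 to 4 are there at a start; the rules pass over those that are not, and their reading is None.
At some moment in a run one of roller_1, roller_2, roller_3, roller_4 may be knocked a few centimetres aside while the robot is not near it.
Once in a run the grip may slacken for a moment while it holds something.
It also fails if it takes over 210 s, if anything falls off the work surface, if the arm or the gripper's body presses on something with over 40 N, if the wrist force passes 120 N, or if a joint passes its speed limit or range.

## Robot

A 6-joint arm with a two-finger parallel gripper is mounted at the origin on a cart in front of the work surface, level with it; the furniture and walls round the work are solid. World frame = base frame: x ahead of the robot, y to its left, z up, the work surface at z = 0. Lengths are in m, angles in rad, forces in N, time in s.
With the tool pointing down it reaches from about 0.3 to 0.825 m from the base axis. Payload 5.4 kg.
Tool frame: the origin (TCP) lies at the very end of the fingers, on their centre line; the grasp point (between the pads) lies 19 mm behind it; z points along the fingers, x is the direction in which the jaws open and shut, and the axes are right-handed (so a half turn about z gives the same grasp; the last joint's range is limited). The gripper opens to 92 mm and grips with 3 to 60 N. Pads are 20 mm wide; open, the fingers measure 128 mm over their backs; the gripper's body (75 mm by 189 mm) begins 69 mm behind the grasp point.
Start: joints at [0.891, 0.158, 1.597, -0, 1.386, -0.21], TCP at [0.26, 0.513, 0.215] pointing down, gripper open.
Joint ranges: [-2.91, 2.91], [-0.94, 2.29], [0.18, 2.7], [-1.29, 4.43], [0.17, 2.64], [-3, 3]. Speed limits (rad/s): [2.57, 2.57, 3.14, 3.14, 3.14, 3.14].

## Interface

Orientations are given as a rotation vector (axis times angle).
In Python, from workcell import bot gives the robot as it stands. Calls block until the motion is done:
- bot.goto(position, orientation): joint-space move of the TCP to a pose.
- bot.line_to(position, rot=None, max_speed=0.15): straight line of the TCP; rot=None keeps the orientation; max_speed is the mean speed in m/s.
- bot.set_joints(angles): joint-space move.
- bot.set_gripper(opening, newtons=None): opening from 0.0 (shut) to 1.0 (fully open); newtons is the grip in N (None keeps the last); returns when the fingers have stopped.
- bot.hold(seconds).
- bot.inverse_kinematics(position, orientation): joint angles nearest the present ones, or None.
- bot.read_camera(name): name is "side" or "top"; returns a dict with "pixels" (400x640x3 uint8, blue, green, red), "fx", "fy", "cx", "cy" (pixels), "R" (3x3) and "t" (3): a world point X has camera coordinates R X + t. Camera axes: x right, y down, z forward; pixel columns grow to the right and rows downward; lengths in m; the calibration is good to about 2 mm. A picture is of the moment at which its call begins. There is no depth.
A pose or a line that the arm cannot do raises bot.MotionError and nothing moves.
- bot.job_done(): hands the job in, once; it reports no verdict.
Readings, each from a call of its own:
- bot.current_clock(): time.
- bot.current_joints(): joint angles.
- bot.current_joint_vel(): joint speeds.
- bot.current_effort(): joint torques, N m.
- bot.current_ee_pos(): TCP position.
- bot.current_tool_rot(): TCP orientation.
- bot.current_contact_force(): force on the tool from outside, world axes, zero at the start.
- bot.current_ft_torque(): the same for the moment, N m.
- bot.current_opening(): opening from 0.0 (shut) to 1.0 (fully open).
Only numpy, scipy, OpenCV 4.12 (cv2) and the standard library are available. Lean on these libraries where they do the work, as an engineer would, in place of code of your own. Each camera call takes 0.05 s, during which the arm holds its last target. There are 200 camera calls.

## Working session

There is one attempt and no reset: what is moved stays moved. The work goes in short steps, each a Python script; the robot and the scene stay as the last script left them, time stands still between calls to the robot, and variables do not carry over. Pictures are saved under pics/ and viewed, about 12 in all and at most 16, crops included, and the job is handed in when it is done.

```bash
ls; mkdir -p pics
python3 - <<'E'
from workcell import bot
import cv2,numpy as np
for n in("top","side"):
    c=bot.read_camera(n);cv2.imwrite(f"pics/{n}0.png",c["pixels"])
    print(n,c["fx"],c["fy"],c["cx"],c["cy"],np.round(c["R"],4).tolist(),np.round(c["t"],4))
print(bot.current_clock(),bot.current_tool_rot(),bot.current_opening())
E
```

```text
pics
top 457.78171189927133 457.78171189927133 321.4041134710222 194.27866364001676 [[-0.0188, -0.9991, -0.037], [-0.9841, 0.025, -0.1756], [0.1764, 0.0331, -0.9838]] [0.2143 0.5992 0.9254]
side 416.41565940702134 416.41565940702134 316.57497364142944 193.3819754429433 [[0.8423, -0.5388, 0.0182], [-0.2703, -0.4513, -0.8504], [0.4664, 0.7114, -0.5258]] [-0.405   0.3266  0.6199]
0.1 [ 2.67702833e+00  1.64305736e+00 -2.38750564e-03] 1.0026396842815533
```

View pics/top0.png

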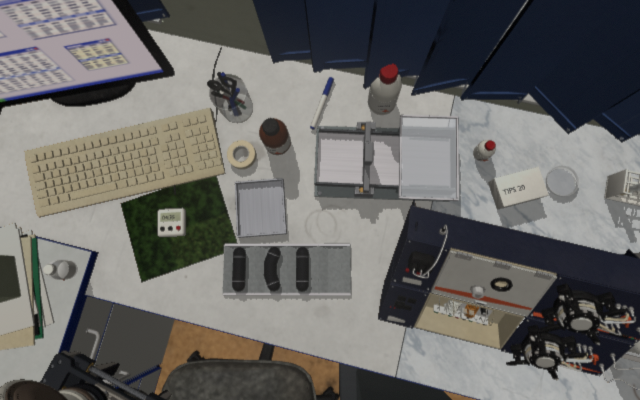

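View pics/side0.png

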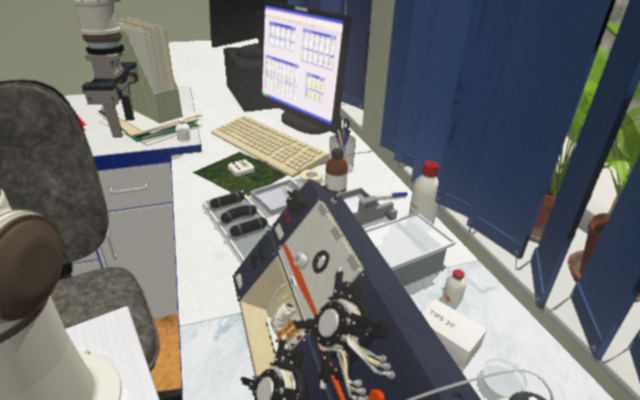

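The top view shows the ramp at (318–460, 125–198), the gate at (368,155) and the reject tray at (262,208). The rack is at (287,270), with rollers at x = 238, 272 (clearly bowed) and 302, and its right groove empty. The bottle is at (273,135). I'll zoom in for corners.

```bash
python3 - <<'E'
import cv2
a=cv2.imread("pics/top0.png")[110:305,215:467]
cv2.imwrite("pics/z0.png",cv2.resize(a,None,fx=3,fy=3,interpolation=cv2.INTER_CUBIC))
E
cat > h.py <<'E'
from workcell import bot
import numpy as np, cv2
from scipy.spatial.transform import Rotation as Ro
from scipy.optimize import least_squares
def proj(c,X):
    P=np.atleast_2d(X)@np.array(c["R"]).T+c["t"]
    return np.c_[c["fx"]*P[:,0]/P[:,2]+c["cx"],c["fy"]*P[:,1]/P[:,2]+c["cy"]]
def unproj(c,u,v,z):
    R=np.array(c["R"]);o=-R.T@c["t"];d=R.T@[(u-c["cx"])/c["fx"],(v-c["cy"])/c["fy"],1]
    return o+d*(z-o[2])/d[2]
def w(p,L):  # pose (x,y,yaw), local points -> world
    L=np.atleast_2d(L).astype(float);c,s=np.cos(p[2]),np.sin(p[2])
    return np.c_[p[0]+c*L[:,0]-s*L[:,1],p[1]+s*L[:,0]+c*L[:,1],L[:,2]]
def fit(c,L,uv,p0):
    r=least_squares(lambda p:(proj(c,w(p,L))-uv).ravel(),p0);return r.x,np.abs(r.fun).max()
def down(jaw): # tool down, x axis (jaw) along world angle jaw
    x=np.array([np.cos(jaw),np.sin(jaw),0]);z=np.array([0,0,-1.]);return Ro.from_matrix(np.c_[x,np.cross(z,x),z]).as_rotvec()
E
```

```text
(no output)
```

View pics/z0.png

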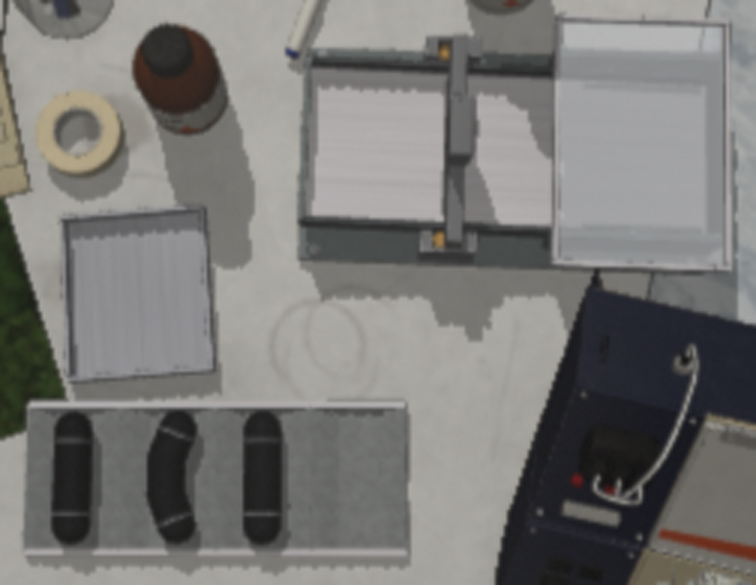

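```bash
cat > m.py <<'E'
from h import *
c=bot.read_camera("top")
Z=lambda l:np.array(l)/3.+[215,110]-[1/3,1/3]
q=lambda a,b0,b1,z:[[a,b1,z],[a,b0,z],[-a,b0,z],[-a,b1,z]]
rack,e=fit(c,q(.056,-.14,.14,.009),Z([[28,403],[407,403],[407,555],[26,553]]),[.4,.3,0]);print("rack",rack.round(4),e)
tray,e=fit(c,q(.063,-.055,.055,.018),Z([[63,217],[205,208],[215,370],[71,382]]),[.5,.3,0]);print("tray",tray.round(4),e)
ramp,e=fit(c,q(.092,-.152,-.030,.074),Z([[557,18],[731,22],[731,270],[553,265]]),[.6,.1,0]);print("ramp",ramp.round(4),e)
gt=unproj(c,*Z([459,95]),.102);print("gate tab", gt)
for n,L in dict(gateTabC=[0,.04,.102],tabE=[.022,.04,.102],tabE2=[-.022,.04,.102],back=[.092,.152,.054],back2=[-.092,.152,.04]).items(): print(n,((proj(c,w(ramp,L))-[215,110])*3+1).round(0))
for n,p in dict(r1=[72,478],r2a=[182,420],r2m=[167,478],r2b=[180,535],r3=[262,478],bottle=[170,55]).items():
    print(n,unproj(c,*Z(p),.017 if n!="bottle" else .125).round(4))
for y in(.105,.035,-.035,-.105): print("groove",w(rack,[0,y,0]).round(4))
print("top cam",(-np.array(c["R"]).T@c["t"]).round(3))
s=bot.read_camera("side")
for n,X in dict(tab=w(ramp,[0,.04,.102]),bottle=unproj(c,*Z([170,55]),.125),pc=w(ramp,[-.092,-.152,.074]),pc2=w(ramp,[.092,-.152,.074]),r3=w(rack,[0,-.035,.017])).items(): print("side",n,proj(s,X).round(1))
np.savez("p.npz",rack=rack,tray=tray,ramp=ramp)
E
python3 m.py
```

```text
rack [ 0.448   0.282  -0.0207] 0.9013963517288062
tray [0.5844 0.3383 0.0551] 1.057081404308093
ramp [ 0.6814  0.0617 -0.0644] 1.1008619833504554
gate tab [0.70516937 0.10109216 0.102     ]
gateTabC [[459. 125.]]
tabE [[460.  94.]]
tabE2 [[459. 156.]]
back [[307.  17.]]
back2 [[296. 265.]]
r1 [0.4496 0.3864 0.017 ]
r2a [0.49   0.3059 0.017 ]
r2m [0.4483 0.3169 0.017 ]
r2b [0.4075 0.3074 0.017 ]
r3 [0.447  0.2477 0.017 ]
bottle [0.7326 0.2992 0.125 ]
groove [[0.4501 0.387  0.    ]]
groove [[0.4487 0.317  0.    ]]
groove [[0.4472 0.2471 0.    ]]
groove [[0.4458 0.1771 0.    ]]
top cam [0.43  0.168 1.024]
side tab [[368.  197.4]]
side bottle [[336.6 151. ]]
side pc [[385.  269.6]]
side pc2 [[456.1 241.6]]
side r3 [[249.2 226.8]]
```

Run:
```python
import cv2
a=cv2.imread("pics/side0.png")[170:310,190:470]
cv2.imwrite("pics/z1.png",cv2.resize(a,None,fx=2.8,fy=2.8,interpolation=cv2.INTER_CUBIC))
```

```text
(no output)
```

View pics/z1.png

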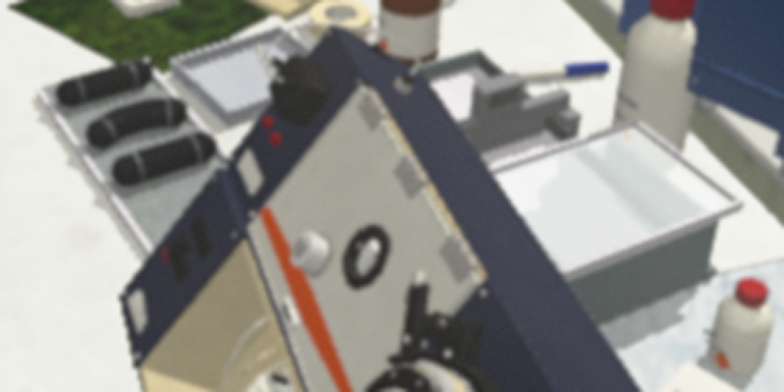

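The side view agrees with the fit: tab predicted at crop (498,77), seen at about (498,85). The tall blue box south of the ramp is the main obstacle, so I'll triangulate its top corner next.

Run:
```python
from h import *
c=bot.read_camera("top");s=bot.read_camera("side")
for n,t in dict(apex=[597,272]).items():
  for z in np.arange(0,.4,.05):
    X=unproj(c,t[0]/3+215,t[1]/3+110,z); print(n,X.round(3),((proj(s,X)[0]-[190,170])*2.8).round())
print("sidecam",-np.array(s["R"]).T@s["t"])
ramp=np.load("p.npz")["ramp"]
for n,L in dict(gate=[0,.04,.073],gh=[0,.04,.16],park=[0,-.092,.16],start=[0,.095,.05]).items():
  X=w(ramp,L)[0]
  for k in (0,1):
    j=bot.inverse_kinematics(X,down(ramp[2]+np.pi/2+k*np.pi)); print(n,X.round(4),k,None if j is None else np.round(j,2))
```

```text
apex [ 0.594 -0.005  0.   ] [483. 285.]
apex [0.586 0.003 0.05 ] [472. 232.]
apex [0.578 0.012 0.1  ] [461. 176.]
apex [0.57 0.02 0.15] [450. 116.]
apex [0.562 0.029 0.2  ] [437.  53.]
apex [0.554 0.037 0.25 ] [424. -14.]
apex [0.546 0.046 0.3  ] [410. -85.]
apex [0.538 0.054 0.35 ] [ 395. -161.]
sidecam [ 0.14023601 -0.51175065  0.61107761]
gate [0.6839 0.1016 0.073 ] 0 [-0.03  0.58  1.35  0.    1.21 -1.53]
gate [0.6839 0.1016 0.073 ] 1 [-0.03  0.58  1.35  0.    1.21  1.61]
gh [0.6839 0.1016 0.16  ] 0 [-0.03  0.5   1.29  0.    1.36 -1.53]
gh [0.6839 0.1016 0.16  ] 1 [-0.03  0.5   1.29  0.    1.36  1.61]
park [ 0.6754 -0.0301  0.16  ] 0 [-0.22  0.46  1.34  0.    1.35 -1.73]
park [ 0.6754 -0.0301  0.16  ] 1 [-0.22  0.46  1.34  0.    1.35  1.41]
start [0.6875 0.1565 0.05  ] 0 [ 0.05  0.64  1.31  0.    1.19 -1.45]
start [0.6875 0.1565 0.05  ] 1 [0.05 0.64 1.31 0.   1.19 1.69]
```

```bash
python3 - <<'E'
from h import *
c=bot.read_camera("top");s=bot.read_camera("side")
for n,t in dict(apex=[335,30],midleft=[240,168],low=[122,300],midright=[430,138],clip=[365,88]).items():
  for z in np.arange(0,.36,.07):
    X=unproj(s,t[0]/2.8+190,t[1]/2.8+170,z); print(n,X.round(3),((proj(c,X)[0]-[215,110])*3).round())
E
python3 - <<'E'
import cv2
a=cv2.imread("pics/top0.png")[190:390,370:640]
cv2.imwrite("pics/z2.png",cv2.resize(a,None,fx=2.5,fy=2.5,interpolation=cv2.INTER_CUBIC))
E
```

```text
apex [0.703 0.385 0.   ] [ 82. 145.]
apex [0.639 0.282 0.07 ] [204. 204.]
apex [0.574 0.18  0.14 ] [348. 275.]
apex [0.51  0.077 0.21 ] [523. 359.]
apex [ 0.445 -0.026  0.28 ] [737. 463.]
apex [ 0.381 -0.129  0.35 ] [1007.  594.]
midleft [0.505 0.223 0.   ] [295. 397.]
midleft [0.464 0.139 0.07 ] [412. 448.]
midleft [0.422 0.055 0.14 ] [552. 509.]
midleft [ 0.38  -0.029  0.21 ] [719. 581.]
midleft [ 0.338 -0.113  0.28 ] [924. 670.]
midleft [ 0.296 -0.198  0.35 ] [1181.  781.]
low [0.353 0.123 0.   ] [436. 605.]
low [0.329 0.051 0.07 ] [552. 649.]
low [ 0.304 -0.022  0.14 ] [688. 701.]
low [ 0.28  -0.095  0.21 ] [851. 763.]
low [ 0.256 -0.168  0.28 ] [1050.  839.]
low [ 0.231 -0.24   0.35 ] [1297.  933.]
midright [0.674 0.174 0.   ] [355. 175.]
midright [0.613 0.096 0.07 ] [468. 233.]
midright [0.552 0.017 0.14 ] [601. 303.]
midright [ 0.49  -0.061  0.21 ] [762. 386.]
midright [ 0.429 -0.14   0.28 ] [959. 489.]
midright [ 0.368 -0.219  0.35 ] [1207.  618.]
clip [0.669 0.275 0.   ] [224. 185.]
clip [0.608 0.185 0.07 ] [341. 243.]
clip [0.548 0.095 0.14 ] [481. 312.]
clip [0.487 0.005 0.21 ] [648. 394.]
clip [ 0.427 -0.086  0.28 ] [854. 496.]
clip [ 0.366 -0.176  0.35 ] [1113.  624.]
```

View pics/z2.png

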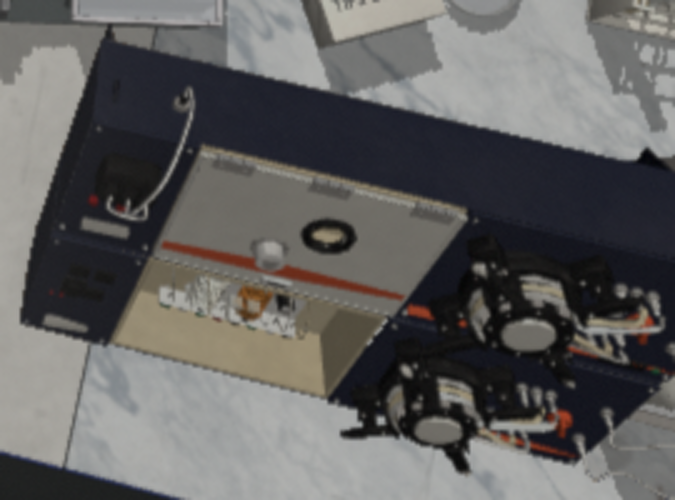

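The box tops out at about z 0.25, around x≈0.5. The arm approaches well above that. Next: pull the gate and park it.

```bash
cat >> h.py <<'E'
try: P=np.load("p.npz"); rack,tray,ramp=P["rack"],P["tray"],P["ramp"]
except Exception: pass
def at(p,x,y,z): return w(p,[x,y,z])[0]
def go(X,jaw,hi=.26):
    bot.goto([X[0],X[1],hi],down(jaw))
def st(m=""): print(m,round(bot.current_clock(),1),np.round(bot.current_ee_pos(),4),"open",round(bot.current_opening(),3),"F",np.round(bot.current_contact_force(),1))
def snap(n,cam="top",box=None,f=1):
    a=bot.read_camera(cam)["pixels"]
    if box: a=a[box[1]:box[3],box[0]:box[2]]
    cv2.imwrite(f"pics/{n}.png",cv2.resize(a,None,fx=f,fy=f,interpolation=cv2.INTER_CUBIC))
E
python3 - <<'E'
from h import *
j=ramp[2]+np.pi/2
X=at(ramp,0,.04,.074)
go(X,j); bot.set_gripper(.55); st()
bot.line_to([X[0],X[1],.10],max_speed=.12); st()
bot.line_to(X,max_speed=.05); st("down")
bot.set_gripper(0,40); st("grip")
bot.line_to([X[0],X[1],.094],max_speed=.03); st("pull")
bot.line_to([X[0],X[1],.16],max_speed=.1); st("up")
snap("g1",box=(290,90,490,230),f=3)
E
```

```text
3.3 [0.6839 0.1016 0.26  ] open 0.547 F [ 0.9 -0.1  0.9]
 4.8 [0.6847 0.1016 0.1012] open 0.546 F [-0.6 -0.9 -0.8]
down 5.4 [0.6839 0.1016 0.0739] open 0.551 F [-0.1 -0.3  0.2]
grip 6.0 [0.6841 0.1023 0.0744] open 0.202 F [0.2 2.4 2. ]
pull 6.8 [0.6843 0.1016 0.0952] open 0.194 F [-2.5  4.6  3.6]
up 7.7 [0.6835 0.1014 0.1592] open 0.193 F [ 0.1 -0.1 -0.8]
```

View pics/g1.png

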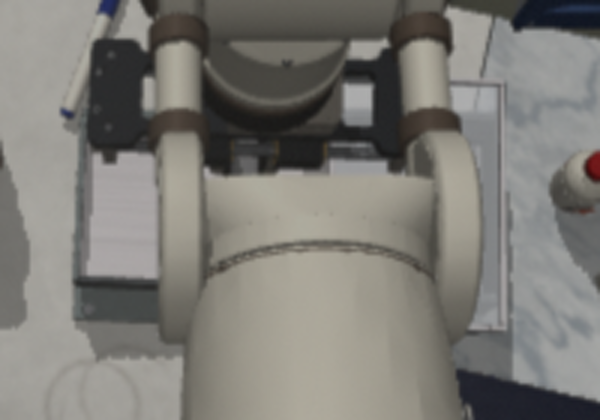

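The arm hides the gate in this view. The opening of 17.8 mm matches the 18 mm tab, so the gate is held. Next: park it.

Run:
```python
from h import *
X=at(ramp,0,-.092,.16)
bot.line_to(X,max_speed=.12); st("over")
bot.line_to([X[0],X[1],.122],max_speed=.06); st()
for z in (.119,.117,.1155,.114):
    bot.line_to([X[0],X[1],z],max_speed=.03); st()
    if bot.current_contact_force()[2]>3: break
bot.set_gripper(.4); st("rel")
bot.line_to([X[0],X[1],.26],max_speed=.15)
go(at(rack,0,0.04,0),rack[2]+np.pi/2,.3)
snap("g2",box=(290,90,490,230),f=3)
```

```text
over 8.9 [ 0.6754 -0.0293  0.1599] open 0.198 F [-0.1  1.1 -1.1]
 9.7 [ 0.6757 -0.0302  0.1223] open 0.195 F [ 0.1 -0.3 -0.7]
 10.0 [ 0.6755 -0.0302  0.119 ] open 0.192 F [ 0.2 -0.6 -0.9]
 10.2 [ 0.676  -0.0302  0.1183] open 0.191 F [-2.1 -0.   6.2]
rel 10.7 [ 0.6753 -0.0301  0.1167] open 0.399 F [ 0.3  0.6 -0.2]
```

View pics/g2.png

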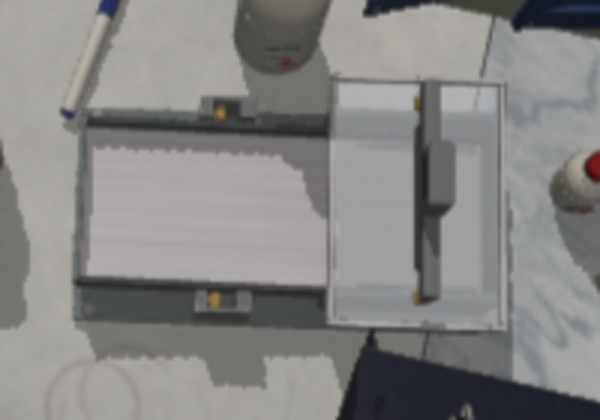

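The gate is parked at about (435,190) in the crop, inside the roof tray with its pins on the plate. Next I'll write a roller detector and pick up the first roller.

```bash
cat >> h.py <<'E'
HOME=[0.891,0.158,1.597,0,1.386,-0.21]
def find(z=.017,x0=.35,x1=.80,y0=-.02,y1=.45,c=None,thr=62):
    """dark elongated blobs in a metric top view at height z: (x,y,yaw of length,L,W,bow)"""
    c=c or bot.read_camera("top"); s=1000.
    W=np.array([[x0,y0,z],[x1,y0,z],[x1,y1,z],[x0,y1,z]])
    D=np.float32([[0,0],[(x1-x0)*s,0],[(x1-x0)*s,(y1-y0)*s],[0,(y1-y0)*s]])
    H=cv2.getPerspectiveTransform(np.float32(proj(c,W)),D)
    g=cv2.warpPerspective(c["pixels"].max(2),H,(int((x1-x0)*s),int((y1-y0)*s)),flags=cv2.INTER_LINEAR)
    m=cv2.morphologyEx((g<thr).astype(np.uint8),cv2.MORPH_OPEN,np.ones((5,5)))
    m=cv2.morphologyEx(m,cv2.MORPH_CLOSE,np.ones((9,9)))
    out=[]
    for k in cv2.findContours(m,cv2.RETR_EXTERNAL,cv2.CHAIN_APPROX_NONE)[0]:
        A=cv2.contourArea(k)
        if not 1500<A<4500: continue
        (a,b),(p,q),th=cv2.minAreaRect(k)
        if p<q: p,q,th=q,p,th+90
        th=(np.radians(th)+np.pi/2)%np.pi-np.pi/2
        M=cv2.moments(k); out.append(dict(x=x0+a/s,y=y0+b/s,yaw=th,L=p,W=q,A=A,mx=x0+M["m10"]/M["m00"]/s,my=y0+M["m01"]/M["m00"]/s))
    return out
def show(o):
    for d in o: print({k:round(v,4) for k,v in d.items()})
E
python3 - <<'E'
from h import *
bot.set_joints(HOME); show(find()); print("lane");show(find(z=.047)); st()
E
```

```text
{'x': 0.4496, 'y': 0.3138, 'yaw': np.float64(-0.0145), 'L': 95.1349, 'W': 34.8079, 'A': 2457.0, 'mx': 0.4495, 'my': 0.3137}
{'x': 0.757, 'y': 0.3075, 'yaw': np.float64(0.0), 'L': 68.0, 'W': 59.0, 'A': 2974.0, 'mx': 0.7556, 'my': 0.3097}
{'x': 0.4475, 'y': 0.2475, 'yaw': np.float64(0.0), 'L': 95.0, 'W': 27.0, 'A': 2374.0, 'mx': 0.4475, 'my': 0.2475}
lane
{'x': 0.4491, 'y': 0.3096, 'yaw': np.float64(-0.029), 'L': 92.2511, 'W': 33.6091, 'A': 2302.0, 'mx': 0.449, 'my': 0.3093}
{'x': 0.747, 'y': 0.3035, 'yaw': np.float64(0.0), 'L': 66.0, 'W': 57.0, 'A': 2793.5, 'mx': 0.7458, 'my': 0.3054}
{'x': 0.447, 'y': 0.245, 'yaw': np.float64(0.0), 'L': 92.0, 'W': 26.0, 'A': 2232.0, 'mx': 0.4472, 'my': 0.2451}
 14.6 [0.2618 0.5124 0.2154] open 0.404 F [-0.4 -0.4 -0.2]
```

Run:
```python
from h import *
snap("r0",box=(200,100,400,310),f=2.5)
```

```text
(no output)
```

View pics/r0.png

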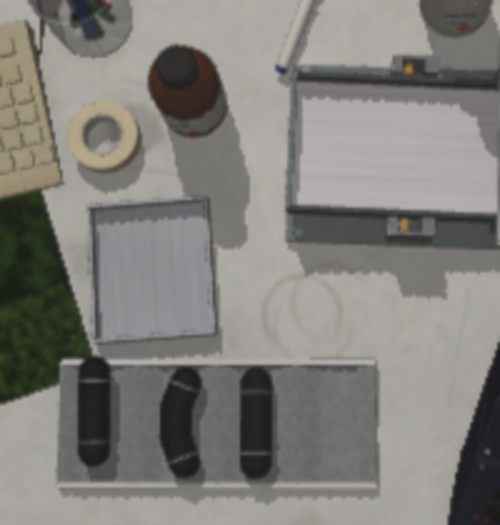

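Roller 1 at (94,412) was knocked about 1 cm towards +x, onto the end ledge. Its blob merges with the mat, which is why the detector missed it. I'll start with the right-hand roller.

```bash
cat >> h.py <<'E'
def pick(x,y,yaw,z,op=.58,hi=.2,grip=30):
    bot.set_gripper(op); go((x,y),yaw+np.pi/2,hi)
    bot.line_to([x,y,z+.04],max_speed=.2); bot.line_to([x,y,z],max_speed=.06); st("at")
    bot.set_gripper(0,grip); st("grip")
    bot.line_to([x,y,hi],max_speed=.15); st("lifted")
def test(dz=.0,release=.55):
    X=at(ramp,0,.095,0); go(X,ramp[2]+np.pi/2,.2); st("over ramp")
    bot.line_to([X[0],X[1],.06],max_speed=.15)
    for z in np.arange(.049,.0385,-.0015):
        bot.line_to([X[0],X[1],z+dz],max_speed=.03)
        if bot.current_contact_force()[2]>2.5: break
    st("set"); bot.set_gripper(release); st("rel")
    bot.line_to([X[0],X[1],.15],max_speed=.12); bot.set_joints(HOME); bot.hold(.5); st("home")
E
python3 - <<'E'
from h import *
pick(.4475,.2475,rack[2],.012)
test()
snap("t1",box=(200,100,480,310),f=2.5)
show(find(z=.047))
E
```

```text
at 18.0 [0.4477 0.2475 0.0121] open 0.578 F [ 0.1  0.4 -0.6]
grip 18.5 [0.4477 0.2476 0.0122] open 0.295 F [ 0.2 -0.2  1.4]
lifted 19.9 [0.4468 0.2473 0.1988] open 0.297 F [-0.5 -0.1 -1.2]
over ramp 20.9 [0.6867 0.1572 0.1998] open 0.299 F [-0.   0.1 -1. ]
set 23.8 [0.6878 0.1565 0.0421] open 0.293 F [-1.6 -0.1  3.2]
rel 24.3 [0.6874 0.1564 0.0414] open 0.55 F [ 0.3 -0.8 -0.2]
home 27.9 [0.2604 0.5128 0.2148] open 0.552 F [-0.2  0.4 -0.1]
{'x': 0.4491, 'y': 0.3096, 'yaw': np.float64(-0.029), 'L': 92.2221, 'W': 33.6091, 'A': 2298.0, 'mx': 0.449, 'my': 0.3093}
{'x': 0.747, 'y': 0.3035, 'yaw': np.float64(0.0), 'L': 66.0, 'W': 57.0, 'A': 2814.0, 'mx': 0.7458, 'my': 0.3056}
```

View pics/t1.png

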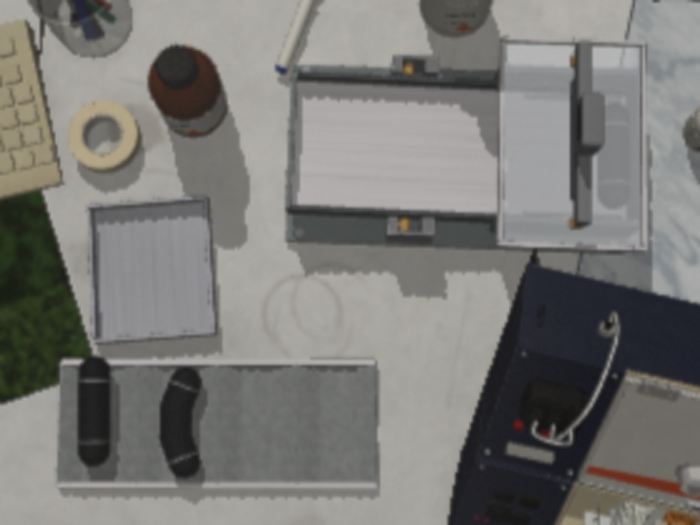

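Roller 3 ran true and lies in the pen at (615,150), visible through the clear roof. Next is roller 1, at its shifted position.

Run:
```python
from h import *
X=unproj(bot.read_camera("top"),94/2.5+200,411/2.5+100,.020); print(X)
pick(X[0],X[1],0.0,.013)
bot.set_joints(HOME) if bot.current_opening()<.2 else test()
snap("t2",box=(200,100,480,310),f=2.5)
show(find(z=.047))
```

```text
[0.45955068 0.38827499 0.02      ]
at 30.9 [0.4598 0.3884 0.0132] open 0.579 F [-0.3  0.3  0.1]
grip 31.4 [0.4597 0.3883 0.0132] open 0.292 F [-0.2  1.3  0.2]
lifted 32.8 [0.4589 0.3879 0.1987] open 0.294 F [-0.1  0.  -0.2]
over ramp 34.1 [0.6868 0.158  0.2   ] open 0.295 F [-0.6  0.1  0.1]
set 36.9 [0.688  0.1565 0.0424] open 0.295 F [-0.5 -0.1  4. ]
rel 37.4 [0.6873 0.1565 0.0413] open 0.553 F [-0.1  0.2 -0.1]
home 41.0 [0.2604 0.5127 0.2148] open 0.546 F [-0.4 -0.5  0.6]
{'x': 0.4491, 'y': 0.3096, 'yaw': np.float64(-0.029), 'L': 92.2511, 'W': 33.6091, 'A': 2305.0, 'mx': 0.4489, 'my': 0.3093}
{'x': 0.747, 'y': 0.304, 'yaw': np.float64(0.0), 'L': 66.0, 'W': 58.0, 'A': 2848.0, 'mx': 0.7458, 'my': 0.3056}
```

View pics/t2.png

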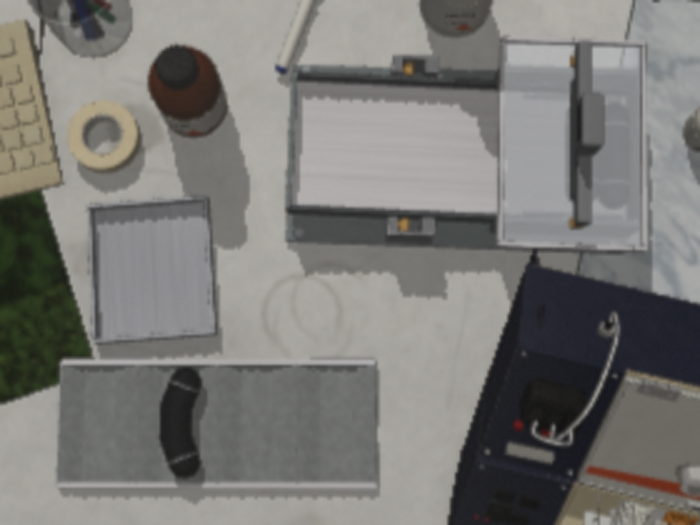

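Roller 1 also ran in: the rack groove and the open lane are both empty, and the pen shading shows it next to the first. Next is the bowed roller.

Run:
```python
from h import *
pick(.4485,.3165,-.015,.012)
bot.set_joints(HOME) if bot.current_opening()<.2 else test()
bot.hold(1.5)
snap("t3",box=(200,100,480,310),f=2.5)
show(find(z=.047))
```

```text
at 44.1 [0.4487 0.3166 0.0121] open 0.578 F [ 0.4  0.3 -0.1]
grip 44.6 [0.4488 0.3167 0.0123] open 0.295 F [0.7 0.2 0.9]
lifted 46.0 [0.4479 0.3162 0.1988] open 0.294 F [-0.7 -1.2 -0.7]
over ramp 47.1 [0.6867 0.1577 0.1999] open 0.296 F [-0.6  0.2 -1.3]
set 50.0 [0.6878 0.1565 0.0422] open 0.295 F [-0.5 -1.2  3.3]
rel 50.5 [0.6874 0.1565 0.0414] open 0.553 F [ 0.1  0.2 -0.5]
home 54.1 [0.2604 0.5128 0.2148] open 0.549 F [-0.5  0.2  0. ]
{'x': 0.747, 'y': 0.3035, 'yaw': np.float64(0.0), 'L': 66.0, 'W': 57.0, 'A': 2829.5, 'mx': 0.7458, 'my': 0.3055}
{'x': 0.6887, 'y': 0.1506, 'yaw': np.float64(-0.0605), 'L': 93.4951, 'W': 31.5784, 'A': 2154.5, 'mx': 0.6886, 'my': 0.1503}
```

View pics/t3.png

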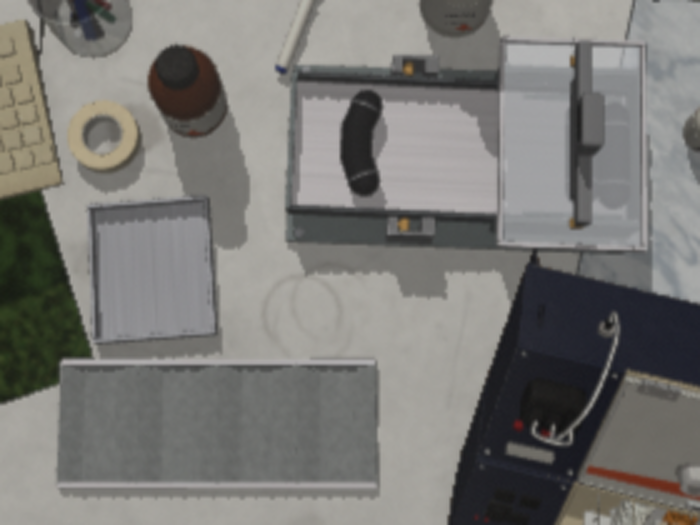

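The bowed roller rocked and stayed at (361,143), so it is warped. It goes to the reject tray.

Run:
```python
from h import *
pick(.688,.154,-.0605,.042)
X=at(tray,0,0,0); j=tray[2]+np.pi/2
if bot.current_opening()>.2:
    go(X,j,.2); st("over tray")
    bot.line_to([X[0],X[1],.04],max_speed=.15)
    for z in np.arange(.022,.010,-.0015):
        bot.line_to([X[0],X[1],z],max_speed=.03)
        if bot.current_contact_force()[2]>2.5: break
    st("set"); bot.set_gripper(.5); bot.line_to([X[0],X[1],.2],max_speed=.15)
bot.set_joints(HOME); bot.hold(.5); st("home")
snap("t4",box=(200,100,480,310),f=2.5)
for d in find(z=.018):
    show([d]); q=np.array([d["x"],d["y"]])-tray[:2]; c,s=np.cos(tray[2]),np.sin(tray[2]); print("in tray",c*q[0]+s*q[1],-s*q[0]+c*q[1])
a=bot.read_camera("top")["pixels"][100:215,390:475]
a=cv2.createCLAHE(6,(2,2)).apply(cv2.cvtColor(a,6)); cv2.imwrite("pics/pen.png",cv2.resize(a,None,fx=5,fy=5,interpolation=cv2.INTER_CUBIC))
```

```text
at 59.5 [0.6883 0.154  0.0423] open 0.581 F [ 0.8  0.6 -0.2]
grip 60.0 [0.6882 0.1541 0.0423] open 0.298 F [-0.7 -0.   1.4]
lifted 61.2 [0.6872 0.154  0.1984] open 0.298 F [ 0.   0.3 -1.4]
over tray 62.1 [0.5851 0.3372 0.1997] open 0.295 F [-0.1 -0.3 -1.1]
set 65.5 [0.5846 0.3384 0.0138] open 0.295 F [-2.2  0.2  4.3]
home 69.3 [0.2605 0.5127 0.2148] open 0.5 F [0.2 0.3 0.4]
{'x': 0.5852, 'y': 0.3343, 'yaw': np.float64(0.0588), 'L': 93.6029, 'W': 32.9431, 'A': 2284.0, 'mx': 0.585, 'my': 0.3338}
in tray 0.0006020907210282258 -0.004051448529721519
{'x': 0.7565, 'y': 0.308, 'yaw': np.float64(0.0), 'L': 69.0, 'W': 60.0, 'A': 3048.5, 'mx': 0.7553, 'my': 0.3095}
in tray 0.17017457400528094 -0.03972886380219455
```

View pics/t4.png

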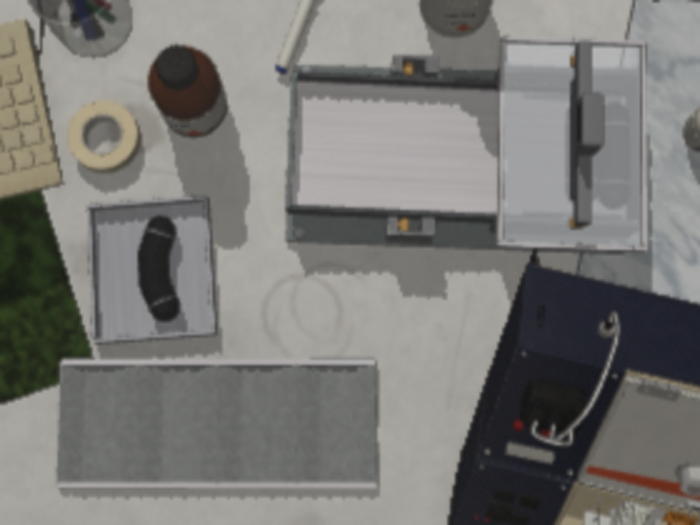

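View pics/pen.png

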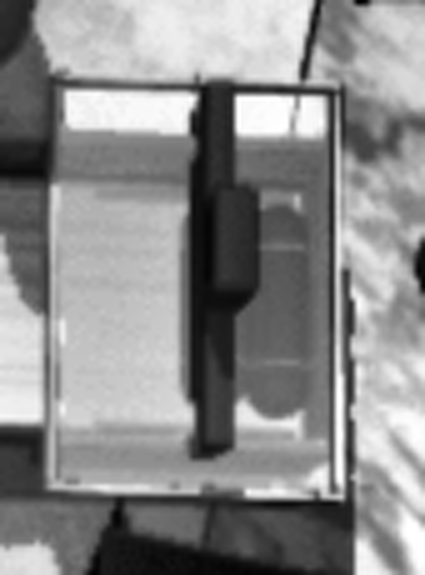

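The enhanced pen view shows one roller at the end wall (275,310). The edge of the second shows at (186,240–400), half hidden under the gate bar and in contact with the first. The warped roller lies in the reject tray, and the gate and bottle are both standing. Handing in.

```bash
python3 -c "
from h import *
st(); bot.job_done()"
```

```text
69.4 [0.2603 0.5128 0.2148] open 0.502 F [ 0.1  0.6 -1. ]
the job is handed in; nothing more can be done
```

The job is done and handed in at about 69 s. Three rollers were present, and the fourth groove was empty.

- **Gate:** I pulled it out of its sockets and stood it on the pen roof.
- **Straight rollers:** Two ran down the lane into the pen. One of them had been knocked about 1 cm aside in the rack, so I found it again before picking it up.
- **Warped roller:** The bowed one stayed near the start mark when tried. I moved it to the reject tray, where it measured about 4 mm from the tray's middle.
- **Last checks:** The final pictures showed the gate on the roof tray, the bottle standing, the rack and open lane empty, and the arm clear of everything.
- **Less certain:** The second roller in the pen is mostly hidden under the gate bar. I judged its place from its visible edge, and from the rack and lane being empty. No check failed.

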